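# Fill the tea shelf and close it with its front rail

## Robot

A 6-joint arm with a two-finger parallel gripper is mounted at the origin on a cart in front of the work surface, level with it; the furniture and walls round the work are solid. World frame = base frame: x ahead of the robot, y to its left, z up, the work surface at z = 0. Lengths are in mm, angles in rad, forces in N, time in s.
With the tool pointing down it reaches from about 300 to 950 mm from the base axis. Payload 3.1 kg.
Tool frame: the origin (TCP) lies midway between the tips of the shut fingers; the grasp point (between the pads) lies robot.tcp_to_grasp behind it (robot.tcp_to_grasp is the distance from the TCP to the grasp point, in mm); z points along the fingers, y is the line along which they close (so a half turn about z gives the same grasp; the last joint's range is limited). The gripper opens to 85 mm and grips with 20 to 120 N. Pads are 22 mm wide; open, the fingers measure 114 mm over their backs; the gripper's body (76 mm by 85 mm) begins 54 mm behind the grasp point. The pads swing forward as they close: fully open they stand 13 mm farther back than shut.
Start: joints at [1.121, 0.308, 1.634, -0, 1.2, -0.07], TCP at [231.735, 580.458, 231.272] pointing down, gripper open.
Joint ranges: [-3.06, 3.06], [-0.79, 1.96], [0.05, 2.63], [-1.19, 4.34], [0.05, 2.64], [-2.94, 2.94]. Speed limits (rad/s): [2.79, 2.79, 3.14, 3.14, 3.14, 3.14].

## Interface

Orientations are given as a unit quaternion [x, y, z, w].
In Python, from cell import readout, eyes, robot, finder gives the robot as it stands.
- The arm moves only by the tool jog_arm, never from a script. Its argument "motion" is a list of rows, each a list of 4 numbers: the shift along the tool's x, y, z in mm, then the turn about the tool's z in units of 8 degrees (1.0 is 8 degrees). A call has 1 to 8 rows; each row is the pose to reach, as a shift and turn from the pose commanded when the call began, along the tool's axes at that moment; what a row does not reach only later rows make up. A row lasts 1/8 s, in which the tool goes at most 62.5 mm and 10.7 degrees, less where a joint would pass 70% of its speed; a pose out of reach is approached as far as the arm can. A call with a gripper value outside its range is refused whole. "fingers" is the finger opening in mm, from 0 to 85.4, set as the call begins (left out, the last holds). The fingers move at their own pace and stop on an object; "grip_force" is the grip in N (left out, the last holds). Time passes only in rows, so rows that repeat a pose let the fingers close. It gives the time, the measured TCP pose, the force, the opening and the grip force at its end, in the units of the state.
- readout.sense(): the state, without advancing time (a new reading comes with each control period).
- eyes.camera(name): name is "scene" or "side" or "wrist"; returns a dict with "pixels" (384x512x3 uint8, red, green, blue), "K" (3x3 intrinsics, pixels), "rvec" (rotation vector, rad) and "tvec" (3), from world to camera coordinates, as OpenCV has them. Camera axes: x right, y down, z forward; pixel columns grow to the right and rows downward; lengths in mm; the calibration is good to about 2 mm. The wrist camera is an equidistant fisheye: a pixel r from the principal point sees the ray r / f radians off the axis. A picture is of the moment at which its call begins. There is no depth.
- robot.close_job(): hands the job in; it is judged then, once.
Trained networks look in the newest picture that a camera, given by its name, has taken for a name from the list of things; names that differ only in an ending like _2 or _b are one class to them, and where a whole thing is asked for, a point or a joint stands for the part that bears it (a point fixed in the world has none). Each returns a list of dicts, best first, with "confidence" (0 to 1); they miss things now and then, are a little off and sometimes report something else, mostly with a low value. They report only what shows in the picture. A call takes as long as a camera call. They do not tell look-alikes from the thing itself.
- finder.outline_of(target, camera): "pixels" (384x512 bool, what is visible of it) and "box" ([left, top, right, bottom] in pixels, round what is visible of it).
- finder.spot_point(target, camera): "position" ([row, column] in pixels: a listed point, or the origin of a listed thing).
The state is a dict: "time_s": time; "joint_positions": joint angles; "qd": joint speeds; "effort": joint torques, N m; "eef_pos": TCP position; "eef_rot": TCP orientation; "wrist_force": force on the tool from outside, world axes, zero at the start; "wrist_torque": the same for the moment, N m; "opening": finger opening in mm; "grasp_force": force on a finger pad.
Only numpy, scipy, OpenCV 4.12 (cv2) and the standard library are available. Lean on these libraries where they do the work, as an engineer would, in place of code of your own. Each camera call takes 0.05 s, during which the arm holds its last target. There are 200 camera calls.

## Task

Stand the two loose tea tins upright on the raised wooden tea shelf, one in each gap of the row. Then take the shelf's loose wooden front rail by the grip on top of it, use the rail's long straight edge to push all four tins back against the shelf's back board, and lay the rail into the open notches at both ends of the shelf, grip up, so that it closes the row in. Set the tins and the rail down rather than dropping them, move the two tins that already stand on the shelf only with the rail and not with the gripper, let no tin tip over, and leave the other things on the worktop where they are.

Things in the scene. Friction and masses are not known exactly. Their poses are not given: they have to be found in the camera images.
- tea_shelf: fixed light-wood tea shelf, 354 mm wide (y), 112 mm deep. Origin at worktop level, at mid-width, in the plane of the back board's front face; x to the back (away from the robot), y along the row, z up. Board (the ledge) top at z = 75, from x = -90 to 0 mm; 322 mm clear between the 16 mm end cheeks (|y| = 161 to 177). White ramekins stand under the board, fixed.
- back_board_foot (a point): on the shelf at mid-width, where the board's top meets the front face of the low back board (axes as the shelf's). The back board rises 42 mm above the board, so the upper half of a tin stands free above it. A tin that is home against it has its centre 31 mm in front (x = -31 mm in the shelf's frame).
- notch_left (a point): centre of the floor of the open-topped notch in the left (+y) cheek: x = -76, y = 169, z = 78 mm in the shelf's frame (axes as the shelf's). Notch 24 mm wide along x; the rounded horn in front (12 mm thick) and the rounded wall behind top out 12 mm above the floor. Behind x = -43 mm the cheek rises to 42 mm above the board.
- notch_right (a point): the same notch in the right (-y) cheek: x = -76, y = -169, z = 78 mm in the shelf's frame. With the rail laid in both notches its origin is midway between the two notch points (it may lie up to 15 mm off along y). While the rail pushes the tins its underside must be more than 12 mm above the notch floors, to clear the horns.
- front_rail: loose dark-wood front rail with brass ends, 0.22 kg: straight bar 366 mm long (y), 18 mm thick (x), 20 mm tall (z), with a grip on top at mid-length. Origin at the centre of the bar's underside. Long faces at x = +-9 mm; +x is the edge that faces the tins. It starts standing on the worktop, grip up, +x away from the robot.
- rail_grip (a point): point in the rail's flat-sided wooden grip, 40 mm above the bar's underside and 4 mm to its -x side (axes as the rail's). The grip is 22 mm wide along y (pinch it along y), 18 mm along x, and stands from z = 20 to 53 mm of the rail.
- loose_tin_1: white tea tin with a grey slip lid: upright round cylinder, 62 mm diameter (grasp across it), 80 mm tall, 0.19 kg, lid does not come off. Origin at the centre of its underside, z up. It starts on the worktop to the right of the shelf.
- loose_tin_2: white tea tin with a grey slip lid: upright round cylinder, 62 mm diameter (grasp across it), 80 mm tall, 0.19 kg, lid does not come off. Origin at the centre of its underside, z up. It starts on the worktop to the right of the shelf.
- shelf_tin_left: white tea tin with a grey slip lid: upright round cylinder, 62 mm diameter (grasp across it), 80 mm tall, 0.19 kg, lid does not come off. Origin at the centre of its underside, z up. It already stands on the shelf, 13 to 20 mm forward of the back board, left of the middle (y about +46 mm in the shelf's frame): one gap lies between it and the left cheek (+y), the other between it and the right tin.
- shelf_tin_right: white tea tin with a grey slip lid: upright round cylinder, 62 mm diameter (grasp across it), 80 mm tall, 0.19 kg, lid does not come off. Origin at the centre of its underside, z up. It already stands on the shelf, 13 to 20 mm forward of the back board, near the right cheek (y about -120 mm in the shelf's frame).
- cup: bystander: white fern-painted espresso cup with a handle, 58 mm across (81 mm with the handle), 56 mm tall, on the worktop. Origin under the middle of its outline.
- stopper: bystander: wooden-topped bottle stopper, 33 mm diameter, 52 mm tall, on the worktop. Origin under the middle of its outline.
- vase: bystander: small black vase, 66 mm diameter, 100 mm tall, on the worktop left of the shelf. Origin under its centre.
There are look-alikes about, which are no part of the job. Leave any purple look-alike of the loose_tin_1 alone.

How it is judged (in metres and radians):
On the way, in this order (a step that is already met when the one before it is completed fails the run):
1. both loose tins stand upright on the shelf board, let go (z of loose_tin_1 in the frame of tea_shelf between 0.071 and 0.08 m and y of loose_tin_1 in the frame of tea_shelf between -0.135 and 0.135 m and x of loose_tin_1 in the frame of tea_shelf between -0.066 and -0.02 m and angle between each of loose_tin_1, loose_tin_2's own z axis and vertical below 0.08 rad and z of loose_tin_2 in the frame of tea_shelf between 0.071 and 0.08 m and y of loose_tin_2 in the frame of tea_shelf between -0.135 and 0.135 m and x of loose_tin_2 in the frame of tea_shelf between -0.066 and -0.02 m and contact force between the fingers and loose_tin_1 below 0.1 N and contact force between the fingers and loose_tin_2 below 0.1 N), for 0.2 s.
2. all four tins are pushed back to within 6 mm of the back board while the rail is held above its notches (z of shelf_tin_left in the frame of tea_shelf between 0.071 and 0.08 m and y of shelf_tin_left in the frame of tea_shelf between -0.135 and 0.135 m and x of shelf_tin_left in the frame of tea_shelf between -0.066 and -0.02 m and angle between each of shelf_tin_left, shelf_tin_right, loose_tin_1, loose_tin_2's own z axis and vertical below 0.08 rad and z of shelf_tin_right in the frame of tea_shelf between 0.071 and 0.08 m and y of shelf_tin_right in the frame of tea_shelf between -0.135 and 0.135 m and x of shelf_tin_right in the frame of tea_shelf between -0.066 and -0.02 m and z of loose_tin_1 in the frame of tea_shelf between 0.071 and 0.08 m and y of loose_tin_1 in the frame of tea_shelf between -0.135 and 0.135 m and x of loose_tin_1 in the frame of tea_shelf between -0.066 and -0.02 m and z of loose_tin_2 in the frame of tea_shelf between 0.071 and 0.08 m and y of loose_tin_2 in the frame of tea_shelf between -0.135 and 0.135 m and x of loose_tin_2 in the frame of tea_shelf between -0.066 and -0.02 m and x of each of shelf_tin_left, shelf_tin_right, loose_tin_1, loose_tin_2 in the frame of tea_shelf above -0.037 m and z of front_rail in the frame of tea_shelf above 0.084 m and contact force between the fingers and front_rail above 0.3 N), for 0.1 s.
At the end, for the whole second after the job is handed in: All four tins stand upright (within 0.08 rad) on the board, each within 6 mm of the back board; the rail lies grip up in both notches (within 6 mm of the notch centre front to back, 16 mm sideways, 4 mm in height, 0.04 rad in line with the shelf); everything is let go and at rest (z of shelf_tin_left in the frame of tea_shelf between 0.071 and 0.08 m and y of shelf_tin_left in the frame of tea_shelf between -0.135 and 0.135 m and x of shelf_tin_left in the frame of tea_shelf between -0.066 and -0.02 m and angle between each of shelf_tin_left, shelf_tin_right, loose_tin_1, loose_tin_2's own z axis and vertical below 0.08 rad and z of shelf_tin_right in the frame of tea_shelf between 0.071 and 0.08 m and y of shelf_tin_right in the frame of tea_shelf between -0.135 and 0.135 m and x of shelf_tin_right in the frame of tea_shelf between -0.066 and -0.02 m and z of loose_tin_1 in the frame of tea_shelf between 0.071 and 0.08 m and y of loose_tin_1 in the frame of tea_shelf between -0.135 and 0.135 m and x of loose_tin_1 in the frame of tea_shelf between -0.066 and -0.02 m and z of loose_tin_2 in the frame of tea_shelf between 0.071 and 0.08 m and y of loose_tin_2 in the frame of tea_shelf between -0.135 and 0.135 m and x of loose_tin_2 in the frame of tea_shelf between -0.066 and -0.02 m and x of each of shelf_tin_left, shelf_tin_right, loose_tin_1, loose_tin_2 in the frame of tea_shelf above -0.037 m and x of front_rail in the frame of tea_shelf between -0.082 and -0.07 m and y of front_rail in the frame of tea_shelf between -0.016 and 0.016 m and z of front_rail in the frame of tea_shelf between 0.074 and 0.082 m and angle between front_rail's own z axis and vertical below 0.05 rad and angle between the y axis of front_rail and the y axis of tea_shelf, either way round below 0.04 rad and linear speed of each of shelf_tin_left, shelf_tin_right, loose_tin_1, loose_tin_2, front_rail below 0.02 m/s); the robot touches nothing.
It fails at once if a tin tips by more than 0.5 rad (angle between any of shelf_tin_left, shelf_tin_right, loose_tin_1, loose_tin_2's own z axis and vertical above 0.5 rad).
It fails at once if the robot touches one of the two tins that already stood on the shelf (more than 1 N) (contact force between any of the fingers, the arm and shelf_tin_left above 1 N or contact force between any of the fingers, the arm and shelf_tin_right above 1 N).
It fails at once if a tin is let go more than 15 mm above the shelf board ((height (world z) of loose_tin_1 above 0.09 m and contact force between the fingers and loose_tin_1 below 0.05 N) or (height (world z) of loose_tin_2 above 0.09 m and contact force between the fingers and loose_tin_2 below 0.05 N)).
It fails at once if the rail is let go more than 15 mm above its seat (height (world z) of front_rail above 0.093 m and contact force between the fingers and front_rail below 0.05 N).
It fails at once if the cup, the stopper or the vase is moved more than 30 mm or tipped (distance of any of cup, stopper, vase from where it was at the start of the episode above 0.03 m or angle between any of cup, stopper, vase's own z axis and vertical above 0.5 rad).
It also fails if it takes over 72 s, if anything falls off the work surface, if the arm or the gripper's body presses on something with over 40 N, if the wrist force passes 120 N, or if a joint passes its speed limit or range.

## Working session

There is one attempt and no reset: what is moved stays moved. The work goes in short steps, Python scripts to look and compute and a tool call to move; the robot and the scene stay as the last step left them, time stands still between calls to the robot, and variables do not carry over. Pictures are saved under pics/ and viewed, at most 10 in all, crops included, and the job is handed in when it is done.

Besides the shell and the picture viewer there is one more tool, called after "Call:" as name(argument=value, ...) on one line, values as JSON. jog_arm: Moves the arm, as the interface text tells. Its arguments: {"type":"object","properties":{"motion":{"type":"array","items":{"type":"array","items":{"type":"number"}}},"fingers":{"type":"number"},"grip_force":{"type":"number"}},"required":["motion"]}

```bash
ls; mkdir -p pics; cat > h.py <<'E'
import numpy as np, cv2
from cell import readout, eyes, robot, finder
def ray(c,px):  # px=[row,col]
    K=np.array(c["K"],float);R,_=cv2.Rodrigues(np.array(c["rvec"],float));t=np.array(c["tvec"],float).reshape(3)
    d=np.array([(px[1]-K[0,2])/K[0,0],(px[0]-K[1,2])/K[1,1],1.])
    return -R.T@t, R.T@d
def hit(c,px,z):
    o,d=ray(c,px); return o+d*(z-o[2])/d[2]
def proj(c,P):
    return cv2.projectPoints(np.array(P,float).reshape(-1,1,3),np.array(c["rvec"],float),np.array(c["tvec"],float),np.array(c["K"],float),None)[0].reshape(-1,2)
def tri(rays):
    A=np.zeros((3,3));b=np.zeros(3)
    for o,d in rays:
        d=d/np.linalg.norm(d);M=np.eye(3)-np.outer(d,d);A+=M;b+=M@o
    return np.linalg.solve(A,b)
E
python3 - <<'E'
from h import *
np.set_printoptions(precision=1,suppress=True)
ims=[]
for n in("scene","side"):
    c=eyes.camera(n);ims.append(c["pixels"]);cv2.imwrite(f"pics/{n}0.png",c["pixels"][:,:,::-1])
    print(n,"cam at",ray(c,[192,256])[0])
    for tg in ["loose_tin_1","shelf_tin_left","tea_shelf","back_board_foot","notch_left","notch_right","front_rail","rail_grip","cup","stopper","vase"]:
        zz=dict(back_board_foot=75,notch_left=78,notch_right=78,rail_grip=40,shelf_tin_left=75).get(tg,0)
        for r in finder.spot_point(tg,n)[:6]:
            print(tg,round(r["confidence"],2),np.array(r["position"]),hit(c,r["position"],zz), hit(c,r["position"],75) if "tin" in tg else "")
print(readout.sense(),robot.tcp_to_grasp)
E
```

```text
pics
scene cam at [ -21.  -836.9  632.3]
loose_tin_1 0.94 [302.2 374.3] [ 514.3 -482.7    0. ] [ 450.8 -524.7   75. ]
loose_tin_1 0.75 [229.7 295.7] [ 533.5 -157.2    0. ] [ 467.7 -237.8   75. ]
loose_tin_1 0.75 [269.4 331.3] [ 505.4 -346.3    0. ] [ 442.9 -404.5   75. ]
shelf_tin_left 0.89 [166.9 219.9] [470.  220.8  75. ] [470.  220.8  75. ]
tea_shelf 0.68 [183.9 242.5] [541.8 184.    0. ] 
tea_shelf 0.27 [181.3 255.7] [594.8 174.9   0. ] 
back_board_foot 0.88 [166.1 245.2] [551.4 176.6  75. ] 
notch_left 0.79 [158.7 197.1] [426.1 327.1  78. ] 
notch_left 0.39 [239.9 345.1] [ 544.7 -343.7   78. ] 
notch_left 0.22 [159.4 210.3] [466.  293.9  78. ] 
notch_right 0.83 [193.  253.9] [472.9 -13.8  78. ] 
notch_right 0.39 [186.5 241.6] [461.1  44.2  78. ] 
rail_grip 0.61 [257.9 285.8] [ 403.2 -283.6   40. ] 
cup 0.93 [271.7 384.7] [ 615.8 -426.3    0. ] 
vase 0.58 [158.9 212.3] [544.1 453.1   0. ] 
side cam at [  518.3 -1177.   1097.8]
loose_tin_1 0.67 [227.2 254.8] [ 519.5 -165.7    0. ] [ 519.4 -234.8   75. ]
loose_tin_1 0.61 [304.7 256.8] [ 526.3 -497.5    0. ] [ 525.8 -543.9   75. ]
l
[... 431 characters left out ...]
.7 224.3] [ 410.4 -284.8    0. ] 
rail_grip 0.93 [244.5 224.5] [ 413.1 -285.2   40. ] 
cup 0.66 [285.7 281.1] [ 606.8 -426.6    0. ] 
stopper 0.5 [249.4 280.1] [ 610.8 -273.4    0. ] 
stopper 0.45 [148.7 244.6] [469.8 342.9   0. ] 
vase 0.7 [136.5 259.1] [540.1 447.    0. ] 
{'time_s': 1.2, 'joint_positions': array([ 1.1,  0.3,  1.6,  0. ,  1.2, -0.1]), 'qd': array([ 0., -0., -0., -0., -0., -0.]), 'effort': array([ -0. , -41.5, -27.7,  -0. ,   0. ,  -0. ]), 'eef_pos': array([231.7, 580.5, 231.3]), 'eef_rot': array([ 0.2,  1. ,  0. , -0. ]), 'wrist_force': array([ 0.1, -0.2, -1.3]), 'wrist_torque': array([-0. , -0.1, -0.1]), 'grasp_force': 0.0, 'opening': 85.51450766813115} 18.700000000000003
```

View pics/scene0.png

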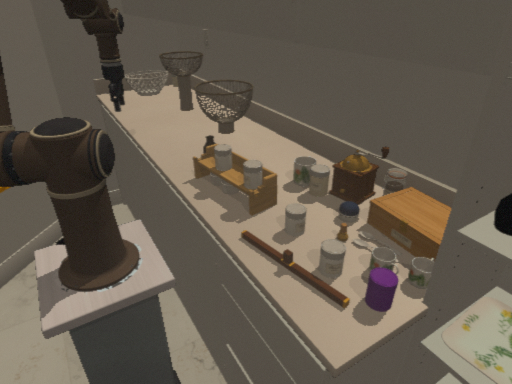

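View pics/side0.png

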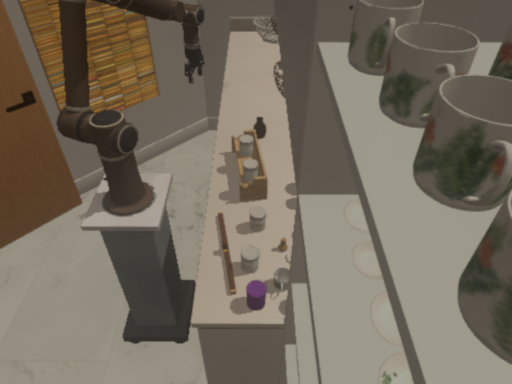

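```bash
cat >> h.py <<'E'
from scipy.optimize import least_squares, minimize
a=np.linspace(0,2*np.pi,40)
def cyl(x,y,z0,r=31,h=80):
    return np.array([[x+r*np.cos(t),y+r*np.sin(t),z] for t in a for z in (z0,z0+h)])
def box(p):
    return np.array([p[:,0].min(),p[:,1].min(),p[:,0].max(),p[:,1].max()])
def S(pose,P):  # shelf/planar frame (x,y,yaw) -> world
    x,y,w=pose;P=np.atleast_2d(P).astype(float);c,s=np.cos(w),np.sin(w)
    return np.c_[x+c*P[:,0]-s*P[:,1],y+s*P[:,0]+c*P[:,1],P[:,2]]
def iou_fit(cs,ms,pts_list_fn,p0,step):
    def f(p):
        v=0
        for c,m in zip(cs,ms):
            q=np.zeros(m.shape,np.uint8)
            for P in pts_list_fn(p):
                h=cv2.convexHull((proj(c,P)*16).astype(np.int32)); cv2.fillConvexPoly(q,h,1,cv2.LINE_8,4)
            q=q>0; v+=(q&m).sum()/(q|m).sum()
        return -v
    s0=np.array([p0]+[np.array(p0)+np.eye(len(p0))[i]*step[i] for i in range(len(p0))])
    r=minimize(f,p0,method="Nelder-Mead",options=dict(initial_simplex=s0,maxiter=150,xatol=.05,fatol=1e-4))
    return r.x,-r.fun
E
python3 - <<'E'
from h import *
np.set_printoptions(precision=2,suppress=True)
C={};O={}
for n in("scene","side"):
    C[n]=eyes.camera(n)
    for tg in ["loose_tin_1","front_rail","tea_shelf"]:
        O[n,tg]=finder.outline_of(tg,n)
cs=[C["scene"],C["side"]]
T=[r for r in O["scene","loose_tin_1"]];U=O["side","loose_tin_1"]
print([(round(r["confidence"],2),r["box"]) for r in T],[(round(r["confidence"],2),r["box"]) for r in U])
def inside(b,p): return b[0]-3<p[0]<b[2]+3 and b[1]-3<p[1]<b[3]+3
for nm,x0,y0,z0 in [("A",523,-163,0),("B",507,-357,0),("SL",480,222,75),("SR",520,65,75)]:
    ms=[];cc=[]
    for c,L in zip(cs,(T,U)):
        q=proj(c,[[x0,y0,z0+40]])[0]
        g=[r for r in L if inside(r["box"],q) ]
        if g: ms.append(g[0]["pixels"]);cc.append(c)
    for k in range(len(cc)): print(nm,k,*iou_fit([cc[k]],[ms[k]],lambda p:[cyl(p[0],p[1],z0)],[x0,y0],[10,10]))
    if len(cc)>1: print(nm,*iou_fit(cc,ms,lambda p:[cyl(p[0],p[1],z0)],[x0,y0],[10,10]))
def bx(x0,x1,y0,y1,z0,z1): return np.array([[x,y,z] for x in(x0,x1) for y in(y0,y1) for z in(z0,z1)])
rail=lambda p:[S(p,bx(-9,9,-183,183,0,20)),S(p,bx(-13,5,-11,11,20,53))]
for k,n in enumerate(C): 
    for r in O[n,"front_rail"][:2]: print("rail",n,r["confidence"],r["box"],r["pixels"].sum(),*iou_fit([cs[k]],[r["pixels"]],rail,[408,-284,0.1],[8,8,.1]))
if all(O[n,"front_rail"] for n in C): print("rail both",*iou_fit(cs,[O[n,"front_rail"][0]["pixels"] for n in C],rail,[408,-284,0.1],[8,8,.1]))
for n in C:
    for r in O[n,"tea_shelf"][:2]: print("shelf",n,r["confidence"],r["box"],r["pixels"].sum())
import pickle;pickle.dump((C,O),open("m.pkl","wb"))
E
```

```text
[(0.91, [318.8, 239.4, 346.6, 278.9]), (0.9, [285.8, 204.6, 303.5, 235.9]), (0.57, [362.4, 266.2, 397.9, 314.8])] [(0.69, [238.8, 251.5, 261.0, 273.2]), (0.6, [245.1, 283.4, 266.9, 308.0]), (0.58, [249.2, 204.5, 263.8, 232.4])]
A 0 [ 528.85 -158.01] 0.83810888252149
A 1 [ 530.75 -161.6 ] 0.8649289099526066
A [ 530.7  -156.53] 1.6923464757487143
B 0 [ 503.64 -345.72] 0.9121900826446281
B 1 [ 500.36 -351.53] 0.8912621359223301
B [ 501.14 -347.69] 1.7850268382072976
rail scene 0.78 [243.8, 233.7, 351.9, 308.8] 1370 [ 416.42 -278.99    0.19] 0.902970297029703
rail side 0.66 [220.0, 209.5, 235.5, 296.0] 481 [ 417.7  -281.83    0.19] 0.8677536231884058
rail both [ 416.69 -278.17    0.19] 1.744600162947593
shelf scene 0.64 [194.8, 145.2, 276.7, 216.7] 2216
shelf side 0.76 [233.3, 131.0, 265.9, 200.6] 1034
```

```bash
cat >> h.py <<'E'
from scipy.spatial.transform import Rotation as Ro
def go(x,y,z,ang):
    s=readout.sense();R=Ro.from_quat(s["eef_rot"]).as_matrix()
    d=R.T@(np.array([x,y,z])-s["eef_pos"])
    cur=np.arctan2(R[1,1],R[0,1]); da=(ang-cur+np.pi/2)%np.pi-np.pi/2
    print("t",round(s["time_s"],2),"pos",s["eef_pos"].round(1),"yaw_y",round(cur,3),"q1,q6",s["joint_positions"][[0,5]].round(2),"tilt",R[2,2].round(4))
    print("shift",d.round(1),"turn units",round(-np.degrees(da)/8,2),"(other",round(-np.degrees(da-np.sign(da)*np.pi)/8,2),")  per-row",np.linalg.norm(d)/62.5)
E
python3 -c "
from h import *
go(500,165,330,.145)
go(530,-157,150,.145)"
```

```text
t 1.6 pos [231.7 580.5 231.3] yaw_y 1.191 q1,q6 [ 1.12 -0.07] tilt -1.0
shift [-403.2 -286.4  -98.7] turn units 7.49 (other -15.01 )  per-row 8.068748806253584
t 1.6 pos [231.7 580.5 231.3] yaw_y 1.191 q1,q6 [ 1.12 -0.07] tilt -1.0
shift [-550.4 -574.3   81.3] turn units 7.49 (other -15.01 )  per-row 12.79414936722455
```

Call:
jog_arm(motion=[[-50,-36,-25,0.9],[-101,-72,-60,1.9],[-151,-107,-98,2.8],[-202,-143,-98,3.7],[-252,-179,-98,4.7],[-302,-215,-98,5.6],[-353,-251,-98,6.6],[-403,-286,-98,7.5]])

```text
time_s: 2.6
eef_pos: [491.9, 177.4, 329.7]
eef_rot: [0.656, 0.755, 0.001, 0.0]
wrist_force: [-0.3, 2.0, 0.0]
opening: 85.6
grasp_force: 0.0
```

```bash
cat >> h.py <<'E'
def projw(c,P):
    R,_=cv2.Rodrigues(np.array(c["rvec"],float));X=np.atleast_2d(P)@R.T+np.array(c["tvec"],float).reshape(3)
    K=np.array(c["K"],float);rr=np.hypot(X[:,0],X[:,1]);th=np.arctan2(rr,X[:,2]);k=th/np.maximum(rr,1e-9)
    return np.c_[K[0,2]+K[0,0]*X[:,0]*k,K[1,2]+K[1,1]*X[:,1]*k]
def hitw(c,px,z):
    K=np.array(c["K"],float);u=(px[1]-K[0,2])/K[0,0];v=(px[0]-K[1,2])/K[1,1];th=np.hypot(u,v)
    d=np.array([np.sin(th)*u/th,np.sin(th)*v/th,np.cos(th)]);R,_=cv2.Rodrigues(np.array(c["rvec"],float))
    o=-R.T@np.array(c["tvec"],float).reshape(3);d=R.T@d;return o+d*(z-o[2])/d[2]
E
python3 - <<'E'
from h import *
np.set_printoptions(precision=1,suppress=True)
go(530,-157,150,.145)
c=eyes.camera("wrist");cv2.imwrite("pics/w0.png",c["pixels"][:,:,::-1])
import pickle;pickle.dump(c,open("w0.pkl","wb"))
for tg,z in dict(back_board_foot=75,notch_left=78,notch_right=78,loose_tin_1=75).items():
    for r in finder.spot_point(tg,"wrist")[:4]: print(tg,round(r["confidence"],2),np.array(r["position"]),hitw(c,r["position"],z))
E
```

```text
t 2.6 pos [491.9 177.4 329.7] yaw_y 0.14 q1,q6 [0.3 0.1] tilt -1.0
shift [-336.5   -9.   179.6] turn units -0.04 (other 22.46 )  per-row 6.1041807628437414
back_board_foot 0.73 [174.6 287.3] [532.5 167.4  75. ]
notch_left 0.61 [ 53.1 231. ] [435.4 319.5  78. ]
notch_left 0.59 [323.8 253.5] [520.3 -92.9  78. ]
notch_right 0.62 [284.  236.9] [483.9 -14.1  78. ]
loose_tin_1 0.88 [324.  254.4] [522.2 -95.7  75. ]
```

View pics/w0.png

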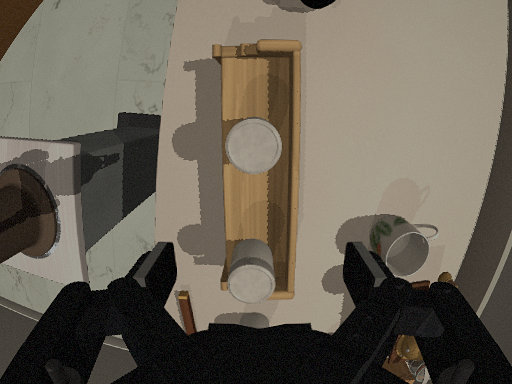

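```bash
cat >> h.py <<'E'
def bx(x0,x1,y0,y1,z0,z1): return np.array([[x,y,z] for x in np.linspace(x0,x1,3) for y in np.linspace(y0,y1,9) for z in(z0,z1)])
SH=[bx(0,12,-177,177,0,117),bx(-90,0,-161,161,55,75)]+[b for s in(1,-1) for b in (bx(-43,12,*sorted((161*s,177*s)),0,117),bx(-100,-43,*sorted((161*s,177*s)),0,78),bx(-100,-88,*sorted((161*s,177*s)),70,90),bx(-64,-43,*sorted((161*s,177*s)),70,90))]
def ioufit2(c,m,fn,p0,step,pj,ign=None):
    ok=np.ones(m.shape,bool) if ign is None else ~ign
    def f(p):
        q=np.zeros(m.shape,np.uint8)
        for P in fn(p): cv2.fillConvexPoly(q,cv2.convexHull((pj(c,P)*16).astype(np.int32)),1,cv2.LINE_8,4)
        q=(q>0)&ok; mm=m&ok; return -(q&mm).sum()/(q|mm).sum()
    s0=np.array([p0]+[np.array(p0)+np.eye(len(p0))[i]*step[i] for i in range(len(p0))])
    r=minimize(f,p0,method="Nelder-Mead",options=dict(initial_simplex=s0,maxiter=200,xatol=.05,fatol=1e-4))
    return r.x,-r.fun
E
python3 - <<'E'
from h import *
np.set_printoptions(precision=3,suppress=True)
go(530,-157,150,.145)
c=eyes.camera("wrist")
for tg,z in dict(back_board_foot=75,notch_left=78,notch_right=78).items():
    for r in finder.spot_point(tg,"wrist")[:2]: print(tg,round(r["confidence"],2),np.array(r["position"]),hitw(c,r["position"],z))
tins=finder.outline_of("shelf_tin_left","wrist"); sh=finder.outline_of("tea_shelf","wrist")
ign=np.zeros((384,512),bool);ign[235:]=0
for r in tins:
    b=r["box"];print("tin",r["confidence"],b,r["pixels"].sum())
    ign|=r["pixels"]
    p0=hitw(c,[(b[1]+b[3])/2,(b[0]+b[2])/2],140)[:2]
    print(p0,*ioufit2(c,r["pixels"],lambda p:[cyl(p[0],p[1],75)],p0,[8,8],projw))
for r in sh[:2]:
    print("shelf",r["confidence"],r["box"],r["pixels"].sum(),*ioufit2(c,r["pixels"],lambda p:[S(p,b) for b in SH],[532,160,.145],[8,8,.05],projw,cv2.dilate(ign.astype(np.uint8),np.ones((3,3)))>0))
x,_=ioufit2(c,sh[0]["pixels"],lambda p:[S(p,b) for b in SH],[532,160,.145],[8,8,.05],projw,ign)
im=c["pixels"][:,:,::-1].copy()
for b in SH: cv2.polylines(im,[cv2.convexHull(projw(c,S(x,b)).astype(np.float32)).astype(np.int32)],1,(0,0,255))
cv2.imwrite("pics/w1.png",cv2.resize(im[20:320,170:350],None,fx=2,fy=2))
E
```

```text
t 2.85 pos [490.8 179.2 329.2] yaw_y 0.143 q1,q6 [0.27 0.12] tilt -1.0
shift [-338.5   -9.1  178.9] turn units -0.01 (other 22.49 )  per-row 6.127999589870981
back_board_foot 0.77 [178.7 289.2] [534.384 164.237  75.   ]
notch_left 0.86 [ 51.7 233.9] [436.761 323.418  78.   ]
notch_left 0.15 [281.7 234.2] [478.372  -8.307  78.   ]
notch_right 0.98 [284.2 236.8] [482.892 -12.35   78.   ]
tin 0.88 [227.8, 115.3, 281.3, 175.7] 2561
[481.101 210.195] [481.153 209.972] 0.9425837320574163
shelf 0.72 [213.5, 41.9, 301.8, 299.9] 14737 [532.17  164.897   0.138] 0.8199025274849824
```

View pics/w1.png

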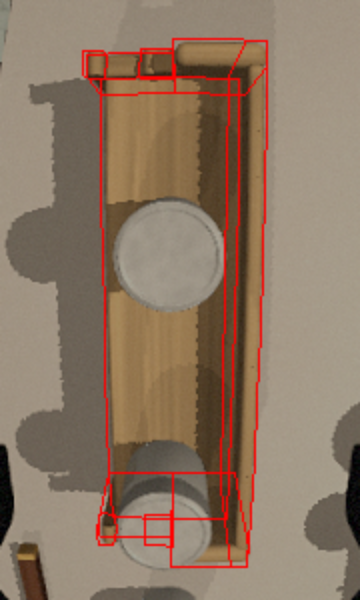

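```bash
python3 - <<'E'
from h import *
np.set_printoptions(precision=1,suppress=True)
go(520,-240,330,.138)
import pickle
c=pickle.load(open("w0.pkl","rb"))
c=eyes.camera("wrist")
print(hitw(c,[146.5,254],155),hitw(c,[284.5,253],155))
E
```

```text
t 3.15 pos [490.4 180.4 329.3] yaw_y 0.146 q1,q6 [0.3 0.1] tilt -1.0
shift [-420.2  -32.    -0.7] turn units 0.06 (other -22.44 )  per-row 6.742639037903326
[480.3 211.8 155. ] [502.9  42.5 155. ]
```

Call:
jog_arm(motion=[[-53,-4,0,0],[-105,-8,0,0],[-158,-12,0,0],[-210,-16,0,0],[-263,-20,0,0],[-315,-24,0,0],[-368,-28,0,0],[-420,-32,0,0]])

```text
time_s: 4.2
eef_pos: [519.8, -242.2, 329.4]
eef_rot: [0.654, 0.756, 0.0, 0.0]
wrist_force: [0.7, 0.7, 0.7]
opening: 85.0
grasp_force: 0.0
```

```bash
cat > tins.py <<'E'
from h import *
np.set_printoptions(precision=1,suppress=True)
def look(z0=0,show=True):
    c=eyes.camera("wrist"); out=[]
    for r in finder.outline_of("loose_tin_1","wrist"):
        if r["confidence"]<.3: continue
        b=r["box"];p0=hitw(c,[(b[1]+b[3])/2,(b[0]+b[2])/2],z0+70)[:2]
        col=c["pixels"][r["pixels"]].mean(0)
        x,i=ioufit2(c,r["pixels"],lambda p:[cyl(p[0],p[1],z0)],p0,[8,8],projw); print(round(r["confidence"],2),np.array(b),"rgb",col,x,round(i,3))
    return c
E
python3 - <<'E'
from tins import *
look();c=look()
cv2.imwrite("pics/w2.png",c["pixels"][:,:,::-1])
go(530,-157,140,.138)
E
```

```text
0.97 [225.6 271.8 260.  321.8] rgb [71.1 33.1 77.6] [ 524.6 -487.3] 0.874
0.8 [215.7 199.4 257.9 251.3] rgb [134.7 127.2 114.7] [ 502.4 -346.2] 0.928
0.68 [252.8  78.2 297.9 127. ] rgb [151.8 143.8 130.5] [ 529.  -158.5] 0.93
0.96 [254.6  77.4 300.3 122.5] rgb [151.7 143.7 130.3] [ 529.5 -157.6] 0.934
0.72 [216.  195.9 258.5 248.8] rgb [135.4 127.9 115.4] [ 502.7 -347.9] 0.898
0.72 [228.2 270.6 261.2 323. ] rgb [72.  34.6 78. ] [ 523.7 -484.3] 0.904
0.71 [239.3   0.  317.4  15.6] rgb [53.6 40.7 25.4] [536.    8.7] 0.478
t 4.4 pos [ 519.4 -241.3  328.9] yaw_y 0.143 q1,q6 [-0.5 -0.7] tilt -1.0
shift [ 81.8  22.5 189. ] turn units 0.03 (other -22.47 )  per-row 3.313815838292149
```

View pics/w2.png

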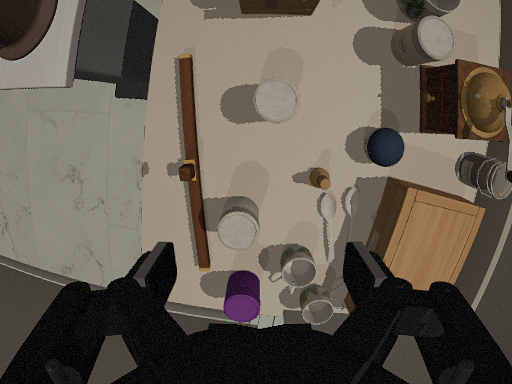

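Call:
jog_arm(motion=[[27,7,40,0],[54,15,80,0],[81,23,120,0],[81,23,170,0],[81,23,220,0],[81,23,250,0],[81,23,250,0]], fingers=85)

```text
time_s: 5.28
eef_pos: [528.1, -154.8, 76.7]
eef_rot: [0.654, 0.757, -0.001, -0.003]
wrist_force: [0.2, -0.1, -1.1]
opening: 85.0
grasp_force: 0.0
```

```bash
python3 - <<'E'
from h import *
for _ in range(3): go(529.5,-157.8,38,.138); eyes.camera("wrist")
E
```

```text
t 5.28 pos [ 528.1 -154.8   76.7] yaw_y 0.146 q1,q6 [-0.36 -0.51] tilt -1.0
shift [-3.3  1.2 38.7] turn units 0.06 (other -22.44 )  per-row 0.6221316937503862
t 5.33 pos [ 530.  -155.9   78.8] yaw_y 0.146 q1,q6 [-0.36 -0.51] tilt -1.0
shift [-1.9 -0.7 40.8] turn units 0.06 (other -22.44 )  per-row 0.6532720060618838
t 5.38 pos [ 531.5 -156.7   80.2] yaw_y 0.145 q1,q6 [-0.37 -0.51] tilt -1.0
shift [-0.8 -2.2 42.2] turn units 0.05 (other -22.45 )  per-row 0.6765379714568868
```

Centred within noise; descend and close.

Call:
jog_arm(motion=[[-2,-1,20,0],[-2,-1,41,0],[-2,-1,41,0]])

```text
time_s: 5.8
eef_pos: [530.1, -159.6, 38.9]
eef_rot: [0.654, 0.756, 0.0, -0.0]
wrist_force: [-0.0, -0.1, 0.6]
opening: 85.1
grasp_force: 0.0
```

Call:
jog_arm(motion=[[0,0,0,0],[0,0,0,0],[0,0,0,0],[0,0,0,0],[0,0,0,0]], fingers=50, grip_force=35)

```text
time_s: 6.42
eef_pos: [531.3, -160.4, 40.3]
eef_rot: [0.654, 0.756, 0.0, 0.001]
wrist_force: [-1.6, 0.4, 6.3]
opening: 59.4
grasp_force: 37.6
```

Call:
jog_arm(motion=[[0,0,-50,0],[0,0,-110,0],[0,0,-170,0],[0,0,-220,0],[40,0,-240,0],[90,0,-250,0],[125,0,-250,0],[125,0,-250,0]])

```text
time_s: 7.42
eef_pos: [511.3, -33.8, 288.4]
eef_rot: [0.653, 0.757, 0.0, -0.0]
wrist_force: [-0.2, 0.7, -2.8]
opening: 59.7
grasp_force: 39.9
```

```bash
cat > shelf.py <<'E'
from tins import *
def fitshelf(show=None):
    s=readout.sense();print("pos",s["eef_pos"].round(1),s["opening"],s["grasp_force"])
    c=eyes.camera("wrist"); ign=np.zeros((384,512),bool); P={}
    for tg,z in dict(back_board_foot=75,notch_left=78,notch_right=78).items():
        for r in finder.spot_point(tg,"wrist")[:1]: P[tg]=hitw(c,r["position"],z);print(tg,round(r["confidence"],2),P[tg])
    T=[]
    for tg in("shelf_tin_left",):
        for r in finder.outline_of(tg,"wrist"):
            b=r["box"]; ign|=r["pixels"]
            p0=hitw(c,[(b[1]+b[3])/2,(b[0]+b[2])/2],140)[:2]
            x,i=ioufit2(c,r["pixels"],lambda p:[cyl(p[0],p[1],75)],p0,[8,8],projw);print("tin",round(r["confidence"],2),np.array(b),x,round(i,3));T.append(x)
    r=finder.outline_of("tea_shelf","wrist")
    if r:
        ig=cv2.dilate(ign.astype(np.uint8),np.ones((3,3)))>0
        x,i=ioufit2(c,r[0]["pixels"],lambda p:[S(p,b) for b in SH],[533,165,.138],[8,8,.05],projw,ig)
        print("shelf",r[0]["confidence"],r[0]["box"],x[:2],x[2].round(3),round(i,3))
        im=c["pixels"][:,:,::-1].copy()
        if show:
            for b in SH: cv2.polylines(im,[cv2.convexHull(projw(c,S(x,b)).astype(np.float32)).astype(np.int32)],1,(0,0,255))
            cv2.imwrite(show,im)
    return c
def sf(p,pose=(533.5,166,.138)):
    d=np.array(p[:2])-pose[:2];c,s=np.cos(pose[2]),np.sin(pose[2]);return np.array([c*d[0]+s*d[1],-s*d[0]+c*d[1]])
E
python3 -c "
from shelf import *
fitshelf('pics/w3.png');fitshelf()"
```

```text
pos [511.3 -33.8 288.4] 59.6786937769495 39.89404028005083
back_board_foot 0.93 [536.4 161.9  75. ]
notch_left 0.66 [526.6 143.2  78. ]
notch_right 0.68 [482.6 -12.9  78. ]
shelf 0.64 [218.9, 1.4, 316.9, 158.3] [530.9 167.9] 0.154 0.715
pos [512.1 -37.  288. ] 59.65259226633556 39.89364356850274
back_board_foot 0.59 [532.6 164.8  75. ]
notch_left 0.69 [532.9 163.4  78. ]
notch_right 0.81 [481.1 -14.9  78. ]
shelf 0.66 [218.5, 0.9, 316.3, 156.5] [531.1 167.1] 0.149 0.725
```

View pics/w3.png

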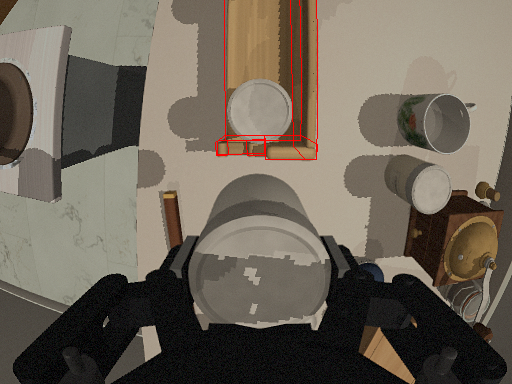

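```bash
python3 -c "
from shelf import *
for _ in range(3): go(484.4,125.5,116,.14); c=eyes.camera('wrist')
print(hitw(c,[108,260],155))"
```

```text
t 8.03 pos [512.1 -36.4 288.2] yaw_y 0.143 q1,q6 [-0.2 -0.3] tilt -1.0
shift [164.2  -4.3 172.2] turn units 0.02 (other -22.48 )  per-row 3.807437079610234
t 8.07 pos [512.1 -36.3 288.2] yaw_y 0.143 q1,q6 [-0.2 -0.3] tilt -1.0
shift [164.1  -4.2 172.2] turn units 0.02 (other -22.48 )  per-row 3.806145598888856
t 8.12 pos [512.1 -36.2 288.2] yaw_y 0.144 q1,q6 [-0.2 -0.3] tilt -1.0
shift [164.   -4.2 172.2] turn units 0.03 (other -22.47 )  per-row 3.8055948854779036
[502.5  36.4 155. ]
```

Call:
jog_arm(motion=[[40,-1,0,0],[85,-2,0,0],[130,-3,0,0],[162,-4,0,0],[162,-4,40,0],[162,-4,90,0],[162,-4,90,0]])

```text
time_s: 9.05
eef_pos: [480.7, 123.2, 194.2]
eef_rot: [0.654, 0.756, -0.004, -0.003]
wrist_force: [-0.2, -0.4, -2.5]
opening: 59.8
grasp_force: 40.0
```

```bash
python3 -c "
from shelf import *
c=fitshelf()
cv2.imwrite('pics/w4.png',c['pixels'][:,:,::-1])
go(484.4,124,116,.14); c=eyes.camera('wrist');go(484.4,124,116,.14)
s=eyes.camera('scene');cv2.imwrite('pics/s4.png',cv2.resize(s['pixels'][110:240,160:310,::-1],None,fx=4,fy=4,interpolation=cv2.INTER_CUBIC))
"
```

```text
pos [480.7 123.2 194.2] 59.786453072331206 40.04314689635066
back_board_foot 0.57 [533. 165.  75.]
tin 0.95 [229.1  41.6 329.4 138.9] [481.6 207.5] 0.924
shelf 0.72 [224.5, 0.0, 351.9, 328.1] [513.1 313.6] 0.117 0.81
t 9.35 pos [486.9 123.9 200.8] yaw_y 0.143 q1,q6 [0.2 0. ] tilt -1.0
shift [ 0.5 -2.9 84.8] turn units 0.02 (other -22.48 )  per-row 1.3577603553863453
t 9.4 pos [486.6 123.9 200.5] yaw_y 0.144 q1,q6 [0.2 0. ] tilt -1.0
shift [ 0.4 -2.5 84.5] turn units 0.03 (other -22.47 )  per-row 1.3521242332422214
```

View pics/w4.png

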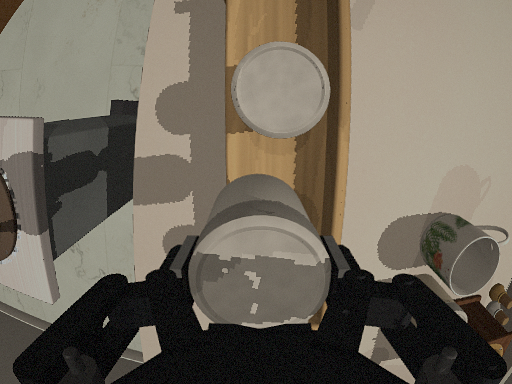

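Call:
jog_arm(motion=[[0,-3,40,0],[0,-3,70,0],[0,-3,78,0],[0,-3,82,0],[0,-3,84,0],[0,-3,84,0],[0,-3,84,0]])

```text
time_s: 10.32
eef_pos: [483.0, 123.5, 115.3]
eef_rot: [0.654, 0.756, 0.001, 0.001]
wrist_force: [0.2, 0.1, 1.0]
opening: 59.5
grasp_force: 40.2
```

```bash
python3 -c "
from shelf import *
go(484.4,124,115,.14);eyes.camera('wrist');go(484.4,124,115,.14);s=readout.sense();print(s['wrist_force'],s['wrist_torque'])
"
```

```text
t 10.32 pos [483.  123.5 115.3] yaw_y 0.144 q1,q6 [0.2 0. ] tilt -1.0
shift [0.3 1.5 0.3] turn units 0.03 (other -22.47 )  per-row 0.02470737405057136
t 10.38 pos [483.  123.5 115.3] yaw_y 0.144 q1,q6 [0.2 0. ] tilt -1.0
shift [0.3 1.5 0.4] turn units 0.03 (other -22.47 )  per-row 0.024417271489856597
[-0.3  0.3  0.1] [ 0.  -0.   0.1]
```

Call:
jog_arm(motion=[[0,0,0,0],[0,0,0,0],[0,0,0,0]], fingers=73)

```text
time_s: 10.75
eef_pos: [481.9, 123.3, 114.4]
eef_rot: [0.654, 0.756, 0.0, 0.0]
wrist_force: [1.6, -0.9, -0.2]
opening: 73.0
grasp_force: 0.0
```

Call:
jog_arm(motion=[[0,0,-15,0],[0,0,-40,0],[0,0,-80,0],[0,0,-130,0],[-40,0,-180,0],[-90,0,-190,0],[-140,0,-190,0],[-195,0,-190,0]])

```text
time_s: 11.75
eef_pos: [510.2, -71.0, 306.1]
eef_rot: [0.654, 0.756, 0.001, 0.001]
wrist_force: [-0.4, -0.3, -0.3]
opening: 73.1
grasp_force: 0.0
```

```bash
python3 -c "
from shelf import *
fitshelf();fitshelf('pics/w5.png')
go(502,-347,80,.14)"
```

```text
pos [510.2 -71.  306.1] 73.08643111621798 0.0
back_board_foot 0.6 [ 499.2 -293.4   75. ]
notch_left 0.38 [499.1  36.7  78. ]
notch_right 0.77 [483.4 -10.6  78. ]
shelf 0.92 [222.7, 1.4, 316.7, 124.7] [529.4 166.6] 0.161 0.561
pos [509.7 -68.9 304.7] 72.64992937397751 0.0
back_board_foot 0.27 [ 428.3 -233.3   75. ]
notch_left 0.56 [ 428.1 -231.2   78. ]
notch_right 0.86 [483.8 -12.9  78. ]
shelf 0.78 [225.5, 2.4, 319.9, 127.7] [530.1 167.4] 0.16 0.564
t 12.35 pos [509.8 -68.8 304.3] yaw_y 0.145 q1,q6 [-0.2 -0.4] tilt -1.0
shift [-274.2  -48.1  224.3] turn units 0.04 (other -22.46 )  per-row 5.719514571885467
```

View pics/w5.png

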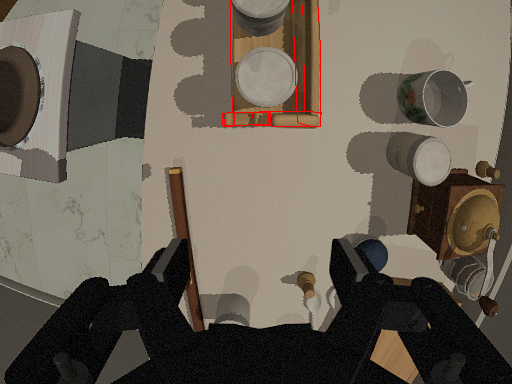

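Call:
jog_arm(motion=[[-55,-10,0,0],[-110,-20,0,0],[-165,-30,20,0],[-220,-40,60,0],[-260,-46,110,0],[-274,-48,160,0],[-274,-48,210,0],[-274,-48,215,0]], fingers=85)

```text
time_s: 13.35
eef_pos: [498.2, -344.9, 84.4]
eef_rot: [0.654, 0.756, -0.0, -0.005]
wrist_force: [-0.1, 0.8, 0.5]
opening: 85.1
grasp_force: 0.0
```

```bash
python3 -c "
from shelf import *
for _ in range(3): go(502.2,-347.3,38,.14);eyes.camera('wrist')
"
```

```text
t 13.35 pos [ 498.2 -344.9   84.4] yaw_y 0.144 q1,q6 [-0.7 -0.8] tilt -0.9999
shift [-3.3  3.9 46.4] turn units 0.03 (other -22.47 )  per-row 0.746498434817476
t 13.4 pos [ 500.1 -346.1   86.7] yaw_y 0.144 q1,q6 [-0.7 -0.8] tilt -1.0
shift [-1.7  2.1 48.7] turn units 0.03 (other -22.47 )  per-row 0.7800425496970557
t 13.45 pos [ 501.8 -347.3   89.2] yaw_y 0.145 q1,q6 [-0.7 -0.8] tilt -1.0
shift [-0.1  0.4 51.2] turn units 0.03 (other -22.47 )  per-row 0.8191207905803702
```

Call:
jog_arm(motion=[[-1,0,25,0],[-1,0,50,0],[-1,0,51,0],[-1,0,51,0]])

```text
time_s: 14.0
eef_pos: [503.6, -349.8, 40.9]
eef_rot: [0.654, 0.756, 0.0, 0.002]
wrist_force: [-0.1, 0.5, 0.1]
opening: 84.8
grasp_force: 0.0
```

Call:
jog_arm(motion=[[0,0,0,0],[0,0,0,0],[0,0,0,0],[0,0,0,0],[0,0,0,0]], fingers=50, grip_force=35)

```text
time_s: 14.62
eef_pos: [502.9, -349.7, 40.3]
eef_rot: [0.655, 0.756, 0.0, 0.001]
wrist_force: [-0.1, 0.8, 6.1]
opening: 60.1
grasp_force: 38.2
```

Call:
jog_arm(motion=[[0,0,-50,0],[0,0,-110,0],[0,0,-170,0],[50,0,-220,0],[100,10,-255,0],[160,20,-265,0],[220,30,-265,0],[280,40,-265,0]])

```text
time_s: 15.62
eef_pos: [500.6, -66.4, 303.5]
eef_rot: [0.655, 0.756, 0.0, 0.0]
wrist_force: [0.8, 0.2, -2.8]
opening: 59.8
grasp_force: 39.7
```

```bash
python3 -c "
from shelf import *
p=S((533.5,165,.138),[-54,120,0])[0];print(p)
go(p[0],p[1],305,.14);eyes.camera('wrist');go(p[0],p[1],305,.14)
print(readout.sense()['grasp_force'])
"
```

```text
[463.5 276.4   0. ]
t 15.62 pos [500.6 -66.4 303.5] yaw_y 0.143 q1,q6 [-0.2 -0.4] tilt -1.0
shift [344.6  12.1  -1.5] turn units 0.02 (other -22.48 )  per-row 5.5168062666394055
t 15.68 pos [500.  -58.  303.1] yaw_y 0.148 q1,q6 [-0.2 -0.4] tilt -0.9999
shift [336.2  13.2   1.5] turn units 0.06 (other -22.44 )  per-row 5.382868345875943
39.53617227904033
```

Call:
jog_arm(motion=[[50,2,0,0],[100,4,0,0],[150,6,15,0],[175,8,35,0],[180,8,55,0],[180,8,55,0],[180,8,55,0]])

```text
time_s: 16.55
eef_pos: [483.6, 110.6, 248.7]
eef_rot: [0.655, 0.756, 0.0, 0.0]
wrist_force: [0.4, -0.1, -2.0]
opening: 59.8
grasp_force: 39.6
```

```bash
python3 -c "
from shelf import *
eyes.camera('wrist');eyes.camera('wrist')
fitshelf();c=fitshelf()
im=c['pixels'][:200,190:390,::-1]
cv2.imwrite('pics/w6.png',cv2.resize(im,None,fx=3,fy=3,interpolation=cv2.INTER_CUBIC))
import pickle;pickle.dump(c,open('w6.pkl','wb'))
go(463.5,274.5,250,.14)
"
```

```text
pos [484.2 110.5 249.4] 59.22762100054853 39.55972782801837
back_board_foot 0.73 [533.9 165.3  75. ]
tin 0.57 [235.5  40.2 311.1 117.8] [481.6 208.8] 0.918
shelf 0.93 [222.5, 1.5, 333.4, 233.1] [509.2 322.8] 0.151 0.754
pos [483.6 110.8 248.7] 59.65898117863844 39.560400245245546
tin 0.7 [236.2  39.5 314.1 118.2] [480.9 208.4] 0.934
shelf 0.58 [226.0, 2.7, 333.9, 235.9] [508.4 323.1] 0.147 0.753
t 17.25 pos [483.3 111.  248.3] yaw_y 0.144 q1,q6 [ 0.1 -0. ] tilt -1.0
shift [164.6   3.8  -1.7] turn units 0.03 (other -22.47 )  per-row 2.634499146028991
```

View pics/w6.png

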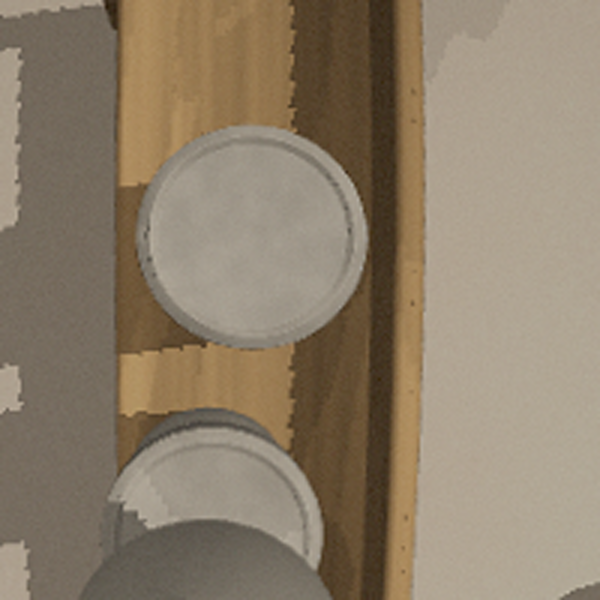

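Call:
jog_arm(motion=[[45,1,0,0],[95,2,0,0],[140,3,0,0],[165,4,0,0],[165,4,30,0],[165,4,40,0],[165,4,40,0]])

```text
time_s: 18.12
eef_pos: [462.9, 274.3, 207.2]
eef_rot: [0.655, 0.756, -0.001, -0.001]
wrist_force: [-0.5, 0.2, -1.5]
opening: 59.7
grasp_force: 39.6
```

```bash
python3 -c "
from shelf import *
for _ in range(4): go(463.4,275.3,114,.14);eyes.camera('wrist')
"
```

```text
t 18.12 pos [462.9 274.3 207.2] yaw_y 0.143 q1,q6 [0.5 0.3] tilt -1.0
shift [ 1.   0.9 93.2] turn units 0.02 (other -22.48 )  per-row 1.4915053209171099
t 18.18 pos [463.7 274.6 208.3] yaw_y 0.143 q1,q6 [0.5 0.3] tilt -1.0
shift [ 0.8 -0.1 94.3] turn units 0.02 (other -22.48 )  per-row 1.508262425310254
t 18.23 pos [464.3 274.8 209. ] yaw_y 0.143 q1,q6 [0.5 0.3] tilt -1.0
shift [ 0.6 -0.9 95. ] turn units 0.02 (other -22.48 )  per-row 1.519669725597509
t 18.27 pos [464.5 274.9 209.4] yaw_y 0.143 q1,q6 [0.5 0.3] tilt -1.0
shift [ 0.5 -1.3 95.4] turn units 0.02 (other -22.48 )  per-row 1.5259977338394188
```

Call:
jog_arm(motion=[[0,-1,20,0],[0,-1,40,0],[0,-1,55,0],[0,-1,60,0]])

```text
time_s: 18.82
eef_pos: [462.4, 274.5, 147.6]
eef_rot: [0.655, 0.756, -0.0, -0.0]
wrist_force: [0.2, -0.2, -2.1]
opening: 59.3
grasp_force: 39.6
```

Call:
jog_arm(motion=[[0,0,15,0],[0,0,25,0],[0,0,31,0],[0,0,34,0],[0,0,35,0],[0,0,35,0]])

```text
time_s: 19.58
eef_pos: [462.5, 275.0, 115.3]
eef_rot: [0.654, 0.756, -0.0, -0.0]
wrist_force: [-4.8, -2.8, 9.3]
opening: 59.6
grasp_force: 40.5
```

```bash
python3 -c "
from shelf import *
for _ in range(2): go(463.4,275.3,114,.14);s=readout.sense();print(s['wrist_force'],s['wrist_torque']);eyes.camera('wrist')
"
```

```text
t 19.57 pos [462.5 275.  115.3] yaw_y 0.144 q1,q6 [0.5 0.3] tilt -1.0
shift [0.2 0.9 1.3] turn units 0.03 (other -22.47 )  per-row 0.026137666716290836
[-4.8 -2.8  9.3] [-0.3  0.8  0. ]
t 19.62 pos [462.5 275.  115.3] yaw_y 0.144 q1,q6 [0.5 0.3] tilt -1.0
shift [0.2 0.9 1.3] turn units 0.03 (other -22.47 )  per-row 0.02602925929158081
[-4.  -2.4  8.3] [-0.4  0.8  0. ]
```

Call:
jog_arm(motion=[[0,0,-1,0],[0,0,-1,0],[0,0,-1,0],[0,0,-1,0]], fingers=73)

```text
time_s: 20.18
eef_pos: [462.6, 274.7, 114.1]
eef_rot: [0.655, 0.756, -0.0, -0.0]
wrist_force: [-0.6, -0.6, 0.1]
opening: 72.8
grasp_force: 0.0
```

Call:
jog_arm(motion=[[0,0,-15,0],[0,0,-40,0],[0,0,-80,0],[0,0,-130,0],[-40,0,-180,0],[-90,0,-190,0],[-130,0,-190,0],[-130,0,-190,0]])

```text
time_s: 21.18
eef_pos: [481.8, 144.0, 305.8]
eef_rot: [0.656, 0.755, 0.001, 0.001]
wrist_force: [0.4, 1.4, -0.2]
opening: 73.0
grasp_force: 0.0
```

```bash
python3 - <<'E'
from shelf import *
eyes.camera('wrist')
def all4():
    for n in("wrist",):
        c=eyes.camera(n)
        for r in finder.outline_of("loose_tin_1",n)+finder.outline_of("shelf_tin_left",n):
            b=r["box"];p0=hitw(c,[(b[1]+b[3])/2,(b[0]+b[2])/2],140)[:2]
            x,i=ioufit2(c,r["pixels"],lambda p:[cyl(p[0],p[1],75)],p0,[8,8],projw);print(round(r["confidence"],2),np.array(b),x,round(i,3),"shelf",sf(x,(533.5,165,.138)))
    return c
c=all4()
fitshelf()
cv2.imwrite('pics/w7.png',c['pixels'][:,:,::-1])
g=S((416.7,-279,.19),[-4,0,0])[0];print("grip",g);go(g[0],g[1],330,.19+np.pi/2)
E
```

```text
0.91 [229.5 161.3 285.1 229.5] [482.1 124.8] 0.92 shelf [-56.5 -32.8]
0.78 [225.8  19.3 289.2  84.1] [462.7 276.1] 0.936 shelf [-54.8 119.8]
0.83 [237.1  85.8 299.1 149.6] [481.2 208.6] 0.944 shelf [-45.8  50.4]
pos [481.1 146.9 304.5] 72.9854311235693 0.0
back_board_foot 0.84 [532.5 164.   75. ]
notch_left 0.7 [434.4 320.4  78. ]
notch_right 0.92 [485.5 -13.6  78. ]
tin 0.88 [238.   89.5 298.4 152. ] [481.5 208.8] 0.942
shelf 0.8 [224.9, 11.6, 320.0, 293.3] [531.9 164.7] 0.143 0.524
grip [ 412.8 -279.8    0. ]
t 21.68 pos [481.1 146.7 304.1] yaw_y 0.145 q1,q6 [0.2 0.1] tilt -1.0
shift [-412.1 -129.2  -25.9] turn units 10.93 (other -11.57 )  per-row 6.923080291607134
```

Call:
jog_arm(motion=[[-50,-25,0,1.3],[-100,-50,0,2.6],[-155,-75,0,3.9],[-205,-100,0,5.2],[-255,-125,0,6.5],[-305,-150,0,7.8],[-355,-170,0,9.1],[-405,-190,0,10.4]], fingers=60)

```text
time_s: 22.68
eef_pos: [350.8, -283.5, 304.5]
eef_rot: [0.992, 0.128, 0.0, 0.0]
wrist_force: [1.5, 1.1, 1.3]
opening: 59.9
grasp_force: 0.0
```

```bash
cat > rail.py <<'E'
from shelf import *
RL=lambda p:[S(p[:3],bx(-9,9,-183,183,0,20)),S(p[:3],bx(-13,5,-11,11,20,53))]
def fr(z0=0,p0=(416.7,-279,.19)):
    c=eyes.camera("wrist")
    up=lambda p:[P+[0,0,z0] for P in RL(p)]
    for r in finder.spot_point("rail_grip","wrist")[:1]: print("grip",round(r["confidence"],2),hitw(c,r["position"],40+z0))
    for r in finder.outline_of("front_rail","wrist")[:1]:
        x,i=ioufit2(c,r["pixels"],up,list(p0),[8,8,.05],projw);print("rail",round(r["confidence"],2),r["box"],x[:2],x[2].round(3),round(i,3))
        return c,x
    return c,None
E
python3 - <<'E'
from rail import *
eyes.camera('wrist');eyes.camera('wrist')
fr();c,x=fr()
g=S((416.7,-279,.19),[-4,0,0])[0];go(g[0],g[1],330,.19+np.pi/2)
E
```

```text
grip 0.59 [ 412.2 -286.3   40. ]
rail 0.57 [144.8, 106.6, 388.8, 132.1] [ 417.1 -280.6] 0.186 0.755
grip 0.83 [ 411.8 -285.9   40. ]
rail 0.35 [150.6, 102.3, 389.9, 135.8] [ 417.7 -280.8] 0.185 0.829
t 23.07 pos [ 351.7 -280.6  304.2] yaw_y -1.306 q1,q6 [-0.8  0.5] tilt -1.0
shift [ 59.2  15.2 -25.8] turn units 0.54 (other -21.96 )  per-row 1.0610611374375294
```

Call:
jog_arm(motion=[[30,8,40,0.5],[60,16,90,0.5],[61,17,140,0.5],[61,17,190,0.5],[61,17,220,0.5],[61,17,220,0.5]])

```text
time_s: 23.82
eef_pos: [413.0, -279.5, 81.8]
eef_rot: [0.995, 0.097, -0.002, -0.002]
wrist_force: [-0.1, 0.9, -0.2]
opening: 60.1
grasp_force: 0.0
```

```bash
python3 - <<'E'
from rail import *
for _ in range(2):go(413.2,-282,24,.185+np.pi/2);eyes.camera('wrist')
go(413.2,-282,24,.185+np.pi/2)
E
```

```text
t 23.82 pos [ 413.  -279.5   81.8] yaw_y -1.376 q1,q6 [-0.7  0.7] tilt -1.0
shift [-0.   2.7 57.8] turn units 0.07 (other -22.43 )  per-row 0.9264365872339929
t 23.88 pos [ 414.5 -281.1   83.8] yaw_y -1.376 q1,q6 [-0.7  0.7] tilt -1.0
shift [-1.4  0.8 59.8] turn units 0.07 (other -22.43 )  per-row 0.9567173953412726
t 23.93 pos [ 415.6 -282.2   85.1] yaw_y -1.376 q1,q6 [-0.7  0.7] tilt -1.0
shift [-2.3 -0.7 61.1] turn units 0.07 (other -22.43 )  per-row 0.9787704298058998
```

Call:
jog_arm(motion=[[-3,-1,25,0.05],[-3,-1,45,0.05],[-3,-1,57,0.05],[-3,-1,61,0.05],[-3,-1,61,0.05]])

```text
time_s: 24.55
eef_pos: [412.1, -282.6, 24.0]
eef_rot: [0.996, 0.093, 0.0, 0.0]
wrist_force: [0.2, -0.8, -0.3]
opening: 60.0
grasp_force: 0.0
```

```bash
python3 - <<'E'
from rail import *
eyes.camera('wrist');eyes.camera('wrist');go(413.2,-282,24,.185+np.pi/2)
E
```

```text
t 24.65 pos [ 412.2 -282.7   24.1] yaw_y -1.385 q1,q6 [-0.7  0.7] tilt -1.0
shift [ 1.1 -0.5  0.1] turn units 0.01 (other -22.49 )  per-row 0.01974741063290048
```

Call:
jog_arm(motion=[[0,0,0,0],[0,0,0,0],[0,0,0,0],[0,0,0,0],[0,0,0,0],[0,0,0,0],[0,0,0,0]], fingers=8, grip_force=90)

```text
time_s: 25.52
eef_pos: [411.9, -282.4, 23.8]
eef_rot: [0.996, 0.093, 0.0, 0.0]
wrist_force: [-0.4, 0.0, 5.4]
opening: 20.6
grasp_force: 88.9
```

Call:
jog_arm(motion=[[0,0,-20,0],[0,0,-60,0],[0,0,-110,0],[0,0,-160,0],[0,0,-190,0],[0,0,-200,0],[0,0,-200,0]])

```text
time_s: 26.4
eef_pos: [411.0, -281.8, 222.4]
eef_rot: [0.996, 0.093, -0.0, -0.0]
wrist_force: [-0.4, 0.7, -2.2]
opening: 20.0
grasp_force: 88.7
```

```bash
python3 - <<'E'
from rail import *
p=S((533.5,164.7,.145),[-125,0,0])[0];print(p)
s=readout.sense();print(s["opening"],s["grasp_force"],s["wrist_force"],s["wrist_torque"])
fr(200,(416,-281,.185));fr(200,(416,-281,.185))
go(p[0],p[1],224,.145+np.pi/2)
E
```

```text
[409.8 146.6   0. ]
19.95982642154926 88.68007779121399 [-0.4  0.7 -2.2] [-0.  0.  0.]
rail 0.94 [2.9, 207.5, 512.0, 287.2] [ 418.9 -281. ] 0.189 0.818
grip 0.72 [ 413.5 -281.1  240. ]
rail 0.81 [6.7, 208.0, 512.0, 289.0] [ 418.2 -279.7] 0.187 0.816
t 26.7 pos [ 410.7 -281.5  221.7] yaw_y -1.385 q1,q6 [-0.7  0.7] tilt -1.0
shift [  78.1 -421.    -1.5] turn units 0.29 (other -22.21 )  per-row 6.850694380343661
```

Call:
jog_arm(motion=[[9,-50,0,0],[18,-104,0,0.1],[27,-158,0,0.2],[36,-212,0,0.3],[45,-266,0,0.3],[54,-320,0,0.3],[63,-372,0,0.3],[71,-420,0,0.3]])

```text
time_s: 27.7
eef_pos: [403.3, 145.6, 222.9]
eef_rot: [0.997, 0.072, -0.0, 0.0]
wrist_force: [0.9, -0.6, -2.1]
opening: 20.7
grasp_force: 88.9
```

```bash
python3 - <<'E'
from rail import *
for _ in range(2): eyes.camera('wrist')
p=S((533.5,164.7,.145),[-131.5,0,0])[0]
fr(200,(410,147,.145));c,x=fr(200,(410,147,.145))
for tg,z in dict(back_board_foot=75,notch_left=78,notch_right=78).items():
    for r in finder.spot_point(tg,"wrist")[:1]: print(tg,round(r["confidence"],2),hitw(c,r["position"],z))
for r in finder.outline_of("shelf_tin_left","wrist")+finder.outline_of("loose_tin_1","wrist"):
    b=r["box"];p0=hitw(c,[(b[1]+b[3])/2,(b[0]+b[2])/2],120)[:2]
    q,i=ioufit2(c,r["pixels"],lambda p:[cyl(p[0],p[1],75)],p0,[8,8],projw);print("tin",round(r["confidence"],2),np.array(b),q,round(i,3),sf(q,(533.5,164.7,.145)))
go(p[0],p[1],121,.145+np.pi/2);print(readout.sense()["grasp_force"])
cv2.imwrite('pics/w8.png',c['pixels'][:,:,::-1])
E
```

```text
grip 0.72 [405.6 146.7 240. ]
rail 0.57 [6.5, 205.4, 512.0, 290.0] [410.1 147.6] 0.147 0.837
grip 0.73 [405.5 142.2 240. ]
rail 0.88 [6.2, 207.7, 512.0, 288.8] [410.8 144.4] 0.145 0.831
back_board_foot 0.93 [531.4 167.2  75. ]
notch_right 0.78 [482.1 -12.1  78. ]
tin 0.57 [144.4  47.7 235.4 135.3] [481.8 207.8] 0.917 [-44.9  50.1]
tin 0.29 [ 72.2  32.6 439.2 156.9] [512.4 161.4] 0.212 [-21.3  -0.2]
tin 0.86 [ 71.   76.4 157.2 146.6] [462.4 278.1] 0.83 [-54.  122.5]
tin 0.55 [259.3  63.4 340.8 145.3] [482.2 125.7] 0.923 [-56.4 -31.2]
t 28.35 pos [403.8 143.1 223.3] yaw_y -1.428 q1,q6 [0.2 1.7] tilt -1.0
shift [ -0.1  -2.6 102.3] turn units -0.02 (other 22.48 )  per-row 1.6370751319004586
89.16396617889404
```

View pics/w8.png

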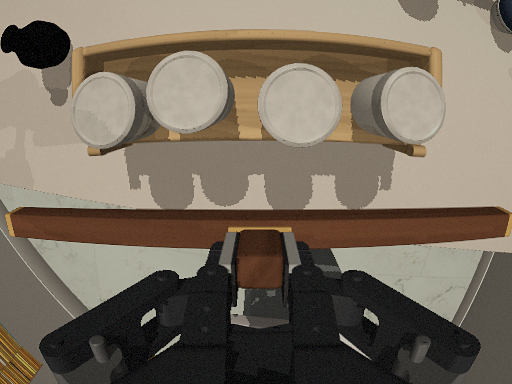

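Call:
jog_arm(motion=[[0,-2,40,0],[0,-2,75,0],[0,-2,95,0],[0,-2,102,0],[0,-2,102,0],[6,-2,102,0],[14,-2,102,0],[18,-2,102,0]])

```text
time_s: 29.35
eef_pos: [422.8, 148.6, 122.1]
eef_rot: [0.997, 0.072, 0.001, -0.0]
wrist_force: [-0.6, -0.3, -2.4]
opening: 21.3
grasp_force: 89.2
```

```bash
cat > st.py <<'E'
from rail import *
s=readout.sense();R=Ro.from_quat(s["eef_rot"]).as_matrix();p=sf(s["eef_pos"],(533.5,164.7,.145))
print("t",s["time_s"].__round__(2),"TCP shelf",p,"z",s["eef_pos"][2].round(1),"yawerr",(np.arctan2(R[1,1],R[0,1])-.145+np.pi/2).round(4),"F tool",(R.T@s["wrist_force"]).round(1),"T",(R.T@s["wrist_torque"]).round(2),"grip",s["grasp_force"].round(1),s["opening"].round(1))
E
python3 -c "
from rail import *
eyes.camera('wrist');eyes.camera('wrist')
import st"
```

```text
Traceback (most recent call last):
  File "st.py", line 3, in <module>
    print("t",s["time_s"].__round__(2),"TCP shelf",p,"z",s["eef_pos"][2].round(1),"yawerr",(np.arctan2(R[1,1],R[0,1])-.145+np.pi/2).round(4),"F tool",(R.T@s["wrist_force"]).round(1),"T",(R.T@s["wrist_torque"]).round(2),"grip",s["grasp_force"].round(1),s["opening"].round(1))
                                                                                                                                                                                                                                  ^^^^^^^^^^^^^^^^^^^^^^
AttributeError: 'float' object has no attribute 'round'
```

Call:
jog_arm(motion=[[4,0,0,0],[8,0,0,0],[12,0,0,0],[15,0,0,0],[18,0,0,0],[21,0,0,0],[24,0,0,0],[26,0,0,0]])

```text
time_s: 30.45
eef_pos: [446.3, 151.9, 120.8]
eef_rot: [0.997, 0.072, -0.001, 0.0]
wrist_force: [-4.6, 0.6, -0.9]
opening: 20.7
grasp_force: 89.3
```

```bash
sed -i 's/s\["grasp_force"\].round(1),s\["opening"\].round(1)/s["grasp_force"],s["opening"]/' st.py
python3 -c "
from rail import *
import st"
```

```text
t 30.45 TCP shelf [-88.2  -0.1] z 120.8 yawerr -0.0011 F tool [-4.5 -1.3  1. ] T [ 0.1 -0.9  0. ] grip 89.25639510154724 20.702324885194592
```

Call:
jog_arm(motion=[[2,0,0,0],[4,0,0,0],[5,0,0,0],[6,0,0,0],[7,0,0,0],[8,0,0,0],[8,0,0,0]])

```text
time_s: 31.32
eef_pos: [455.1, 153.2, 121.3]
eef_rot: [0.997, 0.072, 0.0, 0.0]
wrist_force: [-2.9, -0.3, -3.3]
opening: 20.5
grasp_force: 89.0
```

```bash
python3 -c "
from rail import *
import st
c=eyes.camera('wrist')
for r in finder.outline_of('shelf_tin_left','wrist')+finder.outline_of('loose_tin_1','wrist'):
    b=r['box'];p0=hitw(c,[(b[1]+b[3])/2,(b[0]+b[2])/2],120)[:2]
    q,i=ioufit2(c,r['pixels'],lambda p:[cyl(p[0],p[1],75)],p0,[8,8],projw);print('tin',round(r['confidence'],2),np.array(b),q,round(i,3),sf(q,(533.5,164.7,.145)))
"
```

```text
t 31.32 TCP shelf [-79.2  -0.1] z 121.3 yawerr -0.0012 F tool [-2.9 -0.1  3.3] T [-0.  -0.7 -0.1] grip 88.9654791355133 20.458229604653685
tin 0.77 [ 73.6 106.7 222.8 249.6] [492.1 210.5] 0.908 [-34.3  51.3]
tin 0.5 [ 10.5 210.4 509.5 290.6] [441.6 168.5] 0.249 [-90.3  17.1]
tin 0.86 [265.5 100.6 412.7 249. ] [503.9 126.8] 0.91 [-34.8 -33.2]
tin 0.86 [  0.  119.2  96.7 241.9] [476.6 308.8] 0.742 [-35.4 150.8]
```

Call:
jog_arm(motion=[[0.5,0,0,0],[1,0,0,0],[1.5,0,0,0],[2,0,0,0],[2,0,0,0]])

```text
time_s: 32.1
eef_pos: [457.0, 153.5, 121.3]
eef_rot: [0.997, 0.072, 0.0, -0.0]
wrist_force: [-4.6, 0.5, -1.0]
opening: 20.7
grasp_force: 89.3
```

Call:
jog_arm(motion=[[0.5,0,0,0],[1,0,0,0],[1.5,0,0,0],[2,0,0,0],[2,0,0,0]])

```text
time_s: 32.72
eef_pos: [458.9, 153.8, 121.3]
eef_rot: [0.997, 0.072, 0.0, -0.0]
wrist_force: [-3.9, -0.1, -0.0]
opening: 20.3
grasp_force: 89.4
```

```bash
python3 -c "
import st"
```

```text
t 32.73 TCP shelf [-75.4  -0. ] z 121.3 yawerr -0.0012 F tool [-3.9 -0.4  0. ] T [ 0.1 -0.9 -0.1] grip 89.44673180580139 20.286498709050726
```

Call:
jog_arm(motion=[[0.5,0,0,0],[1,0,0,0],[1.5,0,0,0],[2,0,0,0],[2,0,0,0]])

```text
time_s: 33.35
eef_pos: [460.0, 153.9, 121.2]
eef_rot: [0.997, 0.072, -0.001, 0.0]
wrist_force: [-7.6, -0.6, 0.9]
opening: 20.4
grasp_force: 89.7
```

```bash
python3 -c "
import st"
```

```text
t 33.35 TCP shelf [-74.3  -0. ] z 121.2 yawerr -0.0018 F tool [-7.6 -0.5 -0.9] T [ 0.1 -1.2  0.1] grip 89.662606716156 20.44134383135108
```

Call:
jog_arm(motion=[[0.5,0,0,0],[1,0,0,0],[1.5,0,0,0],[2,0,0,0],[2,0,0,0]])

```text
time_s: 33.98
eef_pos: [460.3, 154.0, 120.7]
eef_rot: [0.997, 0.071, -0.003, 0.0]
wrist_force: [-8.7, -1.6, 2.2]
opening: 20.4
grasp_force: 89.8
```

```bash
python3 -c "
import st"
```

```text
t 33.98 TCP shelf [-74.  -0.] z 120.7 yawerr -0.0022 F tool [-8.9  0.3 -2.2] T [-0.  -1.6  0.2] grip 89.81656193733215 20.362683104284656
```

Call:
jog_arm(motion=[[1,0,0,0],[2,0,0,0],[3,0,0,0],[3,0,0,0]])

```text
time_s: 34.48
eef_pos: [460.4, 153.9, 120.0]
eef_rot: [0.997, 0.071, -0.006, 0.001]
wrist_force: [-13.8, -1.4, 5.3]
opening: 20.7
grasp_force: 90.1
```

```bash
python3 -c "
from rail import *
import st
c=eyes.camera('wrist')
for r in finder.outline_of('shelf_tin_left','wrist')+finder.outline_of('loose_tin_1','wrist'):
    b=r['box'];p0=hitw(c,[(b[1]+b[3])/2,(b[0]+b[2])/2],120)[:2]
    q,i=ioufit2(c,r['pixels'],lambda p:[cyl(p[0],p[1],75)],p0,[8,8],projw);print('tin',round(r['confidence'],2),np.array(b),q,round(i,3),sf(q,(533.5,164.7,.145)))
fr(97,(466,155,.145))
C=[eyes.camera(n) for n in('scene','side')]
for n,k in zip(('scene','side'),C):
  for r in finder.outline_of('shelf_tin_left',n)+finder.outline_of('loose_tin_1',n):
    b=r['box'];
    if (b[1]+b[3])/2>225: continue
    p0=hit(k,[(b[1]+b[3])/2,(b[0]+b[2])/2],115)[:2]
    q,i=ioufit2(k,r['pixels'],lambda p:[cyl(p[0],p[1],75)],p0,[8,8],proj);print(n,round(r['confidence'],2),np.array(b),q,round(i,3),sf(q,(533.5,164.7,.145)))
"
```

```text
t 34.48 TCP shelf [-73.9  -0.1] z 120.0 yawerr -0.0022 F tool [-13.9  -0.6  -5.1] T [ 0.  -2.4  0.2] grip 90.11065006256104 20.65368686384797
tin 0.64 [ 71.5 104.2 224.6 254.3] [496.8 211.5] 0.912 [-29.5  51.6]
tin 0.75 [265.2 105.2 413.6 256.1] [508.5 128.7] 0.907 [-30. -32.]
tin 0.65 [  0.  116.3  97.5 242.3] [482.8 304.2] 0.736 [-30.1 145.4]
grip 0.6 [462.9 152.  137. ]
rail 0.78 [51.3, 207.6, 477.2, 288.8] [467.4 155.3] 0.142 0.341
scene 0.69 [208.3 138.9 216.8 156.7] [493.6 311.3] 0.173 [-18.3 150.8]
scene 0.61 [232.  150.2 249.2 170.1] [524.3 160.6] 0.613 [-9.7 -2.7]
side 0.52 [247.8 135.8 257.5 146.6] [506.6 249. ] 0.353 [-14.4  87.3]
side 0.52 [243.3 128.5 254.6 134.3] [503.8 331.8] 0.196 [ -5.2 169.6]
side 0.45 [244.7 145.8 260.7 161.3] [510.9 158.5] 0.431 [-23.2  -2.9]
```

Call:
jog_arm(motion=[[-3,0,0,0],[-7,0,0,0],[-10.5,0,0,0],[-10.5,0,0,0],[-10.5,0,0,0]])

```text
time_s: 35.7
eef_pos: [456.6, 153.5, 121.9]
eef_rot: [0.997, 0.072, 0.001, -0.0]
wrist_force: [-0.2, -0.6, -1.5]
opening: 20.6
grasp_force: 89.2
```

```bash
python3 -c "
import st"
```

```text
t 35.7 TCP shelf [-77.7   0. ] z 121.9 yawerr -0.0011 F tool [-0.3  0.6  1.5] T [-0.  -0.1 -0. ] grip 89.1711688041687 20.559805240128824
```

Call:
jog_arm(motion=[[-1.3,0,0,0],[-1.3,0,3,0],[-1.3,0,6,0],[-1.3,0,9,0],[-1.3,0,11,0],[-1.3,0,12,0],[-1.3,0,12,0]])

```text
time_s: 36.58
eef_pos: [454.0, 153.1, 109.2]
eef_rot: [0.997, 0.072, -0.0, 0.0]
wrist_force: [-0.4, -0.3, -1.9]
opening: 20.8
grasp_force: 89.1
```

```bash
python3 -c "
import st"
```

```text
t 36.58 TCP shelf [-80.3  -0. ] z 109.2 yawerr -0.0012 F tool [-0.5  0.2  1.9] T [ 0.  0. -0.] grip 89.14667844772339 20.762211158492168
```

Call:
jog_arm(motion=[[1,0,2,0],[1,0,4,0],[1,0,5,0],[1,0,6,0],[1,0,7,0],[1,0,7,0]])

```text
time_s: 37.33
eef_pos: [455.0, 153.2, 102.2]
eef_rot: [0.997, 0.072, -0.0, 0.0]
wrist_force: [0.8, -0.7, -2.6]
opening: 20.6
grasp_force: 89.2
```

```bash
python3 -c "
import st"
```

```text
t 37.33 TCP shelf [-79.3  -0. ] z 102.2 yawerr -0.0012 F tool [0.7 0.8 2.6] T [ 0. -0. -0.] grip 89.19603824615479 20.598914393637255
```

Call:
jog_arm(motion=[[0,0,0.5,0],[0,0,1,0],[0,0,1.5,0],[0,0,2,0],[0,0,2,0]])

```text
time_s: 37.95
eef_pos: [455.2, 153.3, 101.8]
eef_rot: [0.997, 0.072, -0.0, 0.0]
wrist_force: [-4.7, -2.2, 10.0]
opening: 21.0
grasp_force: 90.8
```

```bash
python3 -c "
import st"
```

```text
t 37.95 TCP shelf [-79.1  -0. ] z 101.8 yawerr -0.0012 F tool [ -4.9   1.5 -10. ] T [-0.1 -0.8 -0. ] grip 90.76025605201721 21.00297021227214
```

Call:
jog_arm(motion=[[0,0,-1,0],[0,0,-1,0],[0,0,-1,0],[0,0,-1,0],[0,0,-1,0]], fingers=40)

```text
time_s: 38.58
eef_pos: [455.0, 153.2, 101.1]
eef_rot: [0.997, 0.072, -0.0, 0.0]
wrist_force: [0.8, -0.2, -0.5]
opening: 39.8
grasp_force: 0.0
```

Call:
jog_arm(motion=[[0,0,-8,0],[0,0,-25,0],[-10,0,-60,0],[-30,0,-110,0],[-40,0,-150,0],[-40,0,-150,0]])

```text
time_s: 39.33
eef_pos: [418.0, 148.3, 256.7]
eef_rot: [0.997, 0.072, 0.005, -0.001]
wrist_force: [0.2, 0.8, -0.5]
opening: 40.3
grasp_force: 0.0
```

```bash
python3 -c "
from rail import *
eyes.camera('wrist')
import st
c,_=fr(78,(458,153,.145))
for tg,z in dict(notch_left=78,notch_right=78).items():
    for r in finder.spot_point(tg,'wrist')[:1]: print(tg,round(r['confidence'],2),hitw(c,r['position'],z))
for r in finder.outline_of('shelf_tin_left','wrist')+finder.outline_of('loose_tin_1','wrist'):
    b=r['box'];p0=hitw(c,[(b[1]+b[3])/2,(b[0]+b[2])/2],120)[:2]
    q,i=ioufit2(c,r['pixels'],lambda p:[cyl(p[0],p[1],75)],p0,[8,8],projw);print('tin',round(r['confidence'],2),np.array(b),q,round(i,3),sf(q,(533.5,164.7,.145)))
"
```

```text
t 39.38 TCP shelf [-117.9    0.2] z 254.3 yawerr -0.001 F tool [ 0.2 -0.3  0.1] T [ 0. -0. -0.] grip 0.0 39.905292033173204
grip 0.75 [456.3 151.4 118. ]
rail 0.61 [95.5, 129.1, 425.5, 152.8] [461.9 156.3] 0.138 0.842
notch_left 0.61 [434.3 317.   78. ]
notch_right 0.91 [485.  -13.8  78. ]
tin 0.97 [160.5  54.7 244.4 129.4] [496.2 209.5] 0.926 [-30.5  49.7]
tin 0.72 [ 95.1  63.6 170.  131.1] [487.6 277.6] 0.846 [-29.1 118.3]
tin 0.62 [265.3  55.2 337.3 126.4] [507.9 128.9] 0.927 [-30.5 -31.8]
```

```bash
python3 -c "
from cell import robot
print(robot.close_job())"
```

```text
the job is handed in; nothing more can be done
None
```

I placed both loose tins in the gaps, pushed the row back with the rail, laid the rail in both notches grip up, and handed the job in; my last look put three tins home against the back board, but the right-hand shelf tin wasn't detected and no verdict came back.

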